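# Switch off the light-ageing box, open it and take out the exposed vial

### The arm

A 6-joint arm with a two-finger parallel gripper is mounted at the origin on a cart in front of the work surface, level with it; the furniture and walls round the work are solid. World frame = base frame: x ahead of the robot, y to its left, z up, the work surface at z = 0. Lengths are in mm, angles in rad, forces in N, time in s.
With the tool pointing down it reaches from about 350 to 775 mm from the base axis. Payload 7.3 kg.
Tool frame: the origin (TCP) lies on the front face of the gripper's body, between the roots of the fingers; the fingertips stand 66 mm ahead of it and the grasp point (between the pads) lies 47 mm ahead of it (bot.tcp_to_grasp is the z of the grasp point in the tool frame, in mm); z points along the fingers, y is the direction in which the jaws open and shut (so a half turn about z gives the same grasp; the last joint's range is limited). The gripper opens to 92 mm and grips with 3 to 60 N. Pads are 19 mm wide; open, the fingers measure 130 mm over their backs; the gripper's body (75 mm by 190 mm) begins 47 mm behind the grasp point.
Start: joints at [0.995, 0.342, 1.524, -0, 1.275, -0.146], TCP at [218.747, 477.272, 292.241] pointing down, gripper open.
Joint ranges: [-2.53, 2.53], [-0.77, 2.02], [0.04, 2.7], [-1, 4.14], [0.28, 2.66], [-3.11, 3.11]. Speed limits (rad/s): [2.57, 2.57, 3.14, 3.14, 3.14, 3.14].

### API

Orientations are given as [roll, pitch, yaw] about the fixed x, y, z axes, in that order (R = Rz(yaw) Ry(pitch) Rx(roll)).
In Python, from plant import bot gives the robot as it stands.
- The arm moves only by the tool carry_out, never from a script. Its argument "deltas" is a list that holds one entry, the list of rows, each a list of 4 numbers: the shift along the tool's x, y, z in mm, then the turn about the tool's z in units of 5 degrees (1.0 is 5 degrees). A call has 1 to 20 rows; each row is the pose to reach, as a shift and turn from the pose commanded when the call began, along the tool's axes at that moment; what a row does not reach only later rows make up. A row lasts 1/10 s, in which the tool goes at most 50 mm and 8.59 degrees, less where a joint would pass 70% of its speed; a pose out of reach is approached as far as the arm can. A call with a gripper value outside its range is refused whole. "fingers" is the finger opening in mm, from 0 to 91.8, set as the call begins (left out, the last holds). The fingers move at their own pace and stop on an object; the grip force is fixed at half the most. Time passes only in rows, so rows that repeat a pose let the fingers close. It gives the time, the measured TCP pose, the force and the opening at its end, in the units of the state.
- bot.get_obs(): the state, without advancing time (a new reading comes with each control period).
- bot.capture(name): name is "scene" or "top" or "wrist"; returns (picture, depth): 420x560x3 uint8, blue, green, red; 420x560 float32, mm along the optical axis (not along the pixel's ray), 0 where there is no reading.
- bot.camera_model(name): a dict with "K" (3x3 intrinsics, pixels), "camera_from_world" (4x4, takes a point from world to camera coordinates). Camera axes: x right, y down, z forward; pixel columns grow to the right and rows downward; lengths in mm; the calibration is good to about 2 mm. A picture is of the moment at which its call begins: read the wrist's pose just before it. camera_model takes no time and is no camera call; for the wrist camera it gives the pose at the moment of the call.
- bot.close_job(): hands the job in, once; it reports no verdict.
The state is a dict: "time": time; "joint_positions": joint angles; "dq": joint speeds; "tau": joint torques, N m; "tool_pos": TCP position; "tcp_rot": TCP orientation; "contact_force": force on the tool from outside, world axes, zero at the start; "moment": the same for the moment, N m; "grip_width": finger opening in mm.
Only numpy, scipy, OpenCV 4.12 (cv2) and the standard library are available. Lean on these libraries where they do the work, as an engineer would, in place of code of your own. Each camera call takes 0.05 s, during which the arm holds its last target. There are 200 camera calls.

### The job

The light exposure is finished: turn the red isolator handle on the light-ageing box fully from on to off, and only then swing the lid by its grab bar past vertical until it rests open against its stop. Lift the exposed vial out of the box and set it down standing upright in the empty bay of the sample tray, keeping it upright on the way. Leave the box off and the lid open, and do not disturb the two reference vials in the other bay or anything else on the table.

Things in the scene. Friction and masses are not known exactly. Their poses are not given: they have to be found in the camera images.
- ageing_box: Light-ageing box, fixed: pale grey housing 136 x 150 mm (x, y), deck 85 mm high. Origin on the table under its centre; its front (-x) faces the robot's near right, y to its own left, z up. From the deck's front edge a 98 mm panel slopes down at 40 degrees, overhung by the shut lid's visor (out to x = -101 mm, z = 123 to 131). Under the lid a well 116 x 130 mm, 23 deep, its stage (48 mm round) 68 mm above the table.
- isolator (a joint): Angle of the red handle: 0 = on (pointer straight up the slope, red dot), 1.571 = off (pointer left, to the box's +y, green dot). Starts on; seen from the front it turns anticlockwise to off. An over-centre spring holds it against the stop at either end: about 0.28 N m to start it, none at the middle (0.785), beyond which it snaps to the other end by itself.
- isolator_grip (a point): Middle of the isolator's grip bar, on the turning axis, 24 mm off the yellow plate. Axes turn with the handle: z = turning axis, out of the panel (40 degrees off vertical, leaning to the box's front), x along the bar to its pointer end, y across it. Bar: 14 mm thick (y), x from -22 to +38 mm, z from -13 to +13 mm; under it a round hub 42 mm wide, 11 mm high.
- lid (a joint): Opening angle of the lid: 0 = shut, 1.571 = upright, 1.92 = open against its stop. It turns about the hinge line on the box's right (-y) side: its left side lifts and swings over to the right. 0.35 kg, free hinge: it falls shut if let go below about 1.1 rad and falls open beyond about 1.3.
- lid_bar (a point): Middle of the black round grab bar on the lid's left (+y) side; the bar is 12 mm thick, lies along the box's x, is free over 74 mm, and stands 45 mm off the lid's side. With the lid shut it is 107 mm above the table, and nothing is beneath it. Moves with the lid; axes are the lid's (those of the box while shut).
- lid_hinge_line (a point): Middle of the lid's hinge line, fixed on the box, 87 mm above the table; the line runs along the box's x. The shut lid reaches 46 mm above it and covers 150 mm to its left (+y of the box).
- exposed_vial: Exposed sample vial, glass with green-tinted contents and a black cap, standing on the stage in the box: 21 mm diameter and 40 mm high up to the cap, cap 18 mm diameter, 51 mm in all, about 20 g. Origin at the centre of its underside, z up. Before the lid opens it is hidden under it.
- sample_tray: White sample tray, fixed, 90 x 160 mm (x, y), walls 16 mm high and 4 mm thick, two cork-lined bays side by side along y, a 4 mm wall 14.5 mm high between them. Origin at the centre of its underside. The bay on the -y side is empty, the one on the +y side holds the reference vials.
- empty_bay (a point): Centre of the empty bay, on its cork floor 7 mm above the table (axes of the tray). The bay is 81 mm (x) by 73 mm (y) inside.
- reference_vial_a: Reference vial, 21 mm diameter, 51 mm high, yellowish contents, black cap, standing loose in the other bay. Origin at the centre of its underside.
- reference_vial_b: Reference vial, 21 mm diameter, 51 mm high, whitish contents, black cap, standing loose in the other bay. Origin at the centre of its underside.
- beaker: Loose empty glass beaker, 53 x 59 mm, 67 mm high, a bystander. Origin at the centre of its underside.
- dropper_bottle: Loose amber dropper bottle with red bulb, 52 mm diameter, 139 mm high, a bystander. Origin at the centre of its underside.
- loupe: Loose black stand loupe, 42 mm diameter, 34 mm high, a bystander. Origin at the centre of its underside.
There are look-alikes about, which are no part of the job. There is more than one size of the sample_tray; the one meant has the size given above.

How it is judged:
By the outcome, as a careful person would: the job done as asked, in the order asked, and still so for the second after the job is handed in, with the robot touching nothing.
It also fails if it takes over 72 s, if anything falls off the work surface, if the arm or the gripper's body presses on something with over 40 N, if the wrist force passes 120 N, or if a joint passes its speed limit or range.

## Working session

There is one attempt and no reset: what is moved stays moved. The work goes in short steps, Python scripts to look and compute and a tool call to move; the robot and the scene stay as the last step left them, time stands still between calls to the robot, and variables do not carry over. Pictures are saved under pics/ and viewed, about 8 in all and at most 12, crops included, and the job is handed in when it is done.

Besides the shell and the picture viewer there is one more tool, called after "Call:" as name(argument=value, ...) on one line, values as JSON. carry_out: Moves the arm, as the interface text tells. Its arguments: {"type":"object","properties":{"deltas":{"type":"array","items":{"type":"array","items":{"type":"array","items":{"type":"number"}}}},"fingers":{"type":"number"}},"required":["deltas"]}

```bash
mkdir -p pics; ls; python3 - <<'E'
from plant import bot
import cv2,numpy as np
print(bot.get_obs())
for n in("scene","top"):
    p,d=bot.capture(n); cv2.imwrite(f"pics/{n}0.png",p); np.save(f"pics/{n}0.npy",d)
    m=bot.camera_model(n); print(n,np.round(m["K"],1).tolist(),np.round(m["camera_from_world"],3).tolist())
E
```

```text
pics
{'time': 0.0, 'joint_positions': array([ 9.94972222e-01,  3.42735850e-01,  1.52498666e+00,  1.75098811e-05,
        1.27539735e+00, -1.46005144e-01]), 'dq': array([ 0.00147119, -0.00136663,  0.00040808,  0.00241652,  0.00021558,
        0.00156889]), 'tau': array([ 4.35839211e-04, -4.31261909e+01, -2.44210517e+01,  7.17068324e-02,
        5.62585273e-02, -1.53894198e-04]), 'tool_pos': array([218.58767448, 477.00790579, 291.54866547]), 'tcp_rot': array([-3.14008412e+00, -2.38755185e-04,  2.71176840e+00]), 'contact_force': array([-1.34676985, -0.11379784,  0.8652057 ]), 'moment': array([-0.05454929,  0.01828145, -0.01206532]), 'grip_width': 91.91638565899243}
scene [[510.1, 0.0, 276.6], [0.0, 510.1, 219.6], [0.0, 0.0, 1.0]] [[0.561, -0.828, 0.005, -301.951], [-0.385, -0.266, -0.884, 263.974], [0.733, 0.494, -0.468, 1013.548], [0.0, 0.0, 0.0, 1.0]]
top [[394.7, 0.0, 279.7], [0.0, 394.7, 206.7], [0.0, 0.0, 1.0]] [[-0.021, -0.999, 0.025, -45.235], [-0.998, 0.02, -0.067, 481.535], [0.066, -0.027, -0.997, 1307.697], [0.0, 0.0, 0.0, 1.0]]
```

View pics/scene0.png

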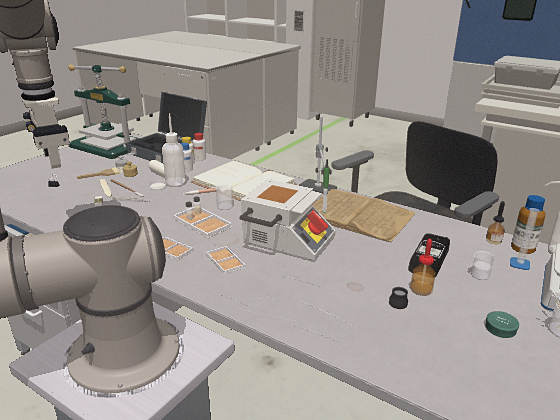

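View pics/top0.png

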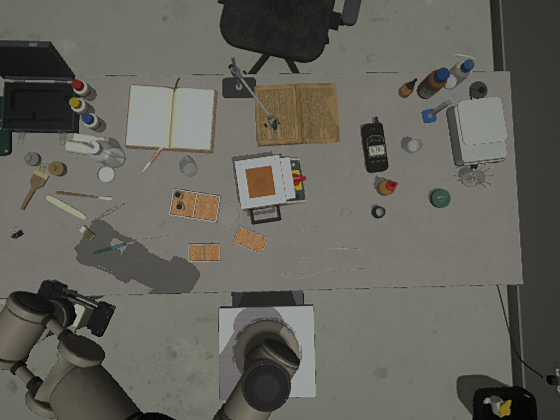

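The scene image shows the ageing box at (290,220) with its red handle at (317,226). The top image shows the box at (265,185) with the grab bar at (265,213) on the robot side. Three trays could be meant, in top-image pixels: the large one at (195,205) holding two vials, and small ones at (204,252) and (251,239). The large one fits because it holds the reference vials. I'll measure and crop.

```bash
cat > h.py <<'E'
import numpy as np,cv2
from scipy.spatial.transform import Rotation as Rot
def cloud(d,m):
    K,T=np.array(m["K"]),np.array(m["camera_from_world"])
    v,u=np.indices(d.shape)
    P=np.stack([(u-K[0,2])/K[0,0]*d,(v-K[1,2])/K[1,1]*d,d],-1)
    W=(P-T[:3,3])@T[:3,:3]; W[d<=0]=np.nan
    return W
def proj(p,m):
    K,T=np.array(m["K"]),np.array(m["camera_from_world"])
    c=K@(T[:3,:3]@np.asarray(p,float)+T[:3,3]); return c[:2]/c[2]
E
python3 - <<'E'
from plant import bot
from h import *
m=bot.camera_model("top"); d=np.load("pics/top0.npy"); p=cv2.imread("pics/top0.png")
W=cloud(d,m)
for (u,v) in [(262,182),(265,213),(298,180),(180,197),(180,207),(208,206),(225,182),(230,235)]: print((u,v),np.round(W[v,u],1))
z=W[...,2]; reg=np.zeros(z.shape,bool); reg[140:230,225:310]=1
for lo,hi in((126,140),(100,140)):
    s=reg&(z>lo)&(z<hi); q=W[s]; print(lo,s.sum(),q.mean(0).round(1),cv2.minAreaRect(q[:,:2].astype(np.float32)))
c=cv2.resize(p[140:270,150:320],None,fx=4,fy=4,interpolation=cv2.INTER_CUBIC); 
ms=bot.camera_model("scene"); ps=cv2.imread("pics/scene0.png")
c2=cv2.resize(ps[170:275,160:345],None,fx=4,fy=4,interpolation=cv2.INTER_CUBIC)
cv2.imwrite("pics/c_top.png",c);cv2.imwrite("pics/c_sc.png",c2)
E
```

```text
(262, 182) [550.3   0.9 129.9]
(265, 213) [461.5  -5.1  -2.8]
(298, 180) [ 561.3 -114.    79.2]
(180, 197) [517.5 272.5  38.3]
(180, 207) [483.3 268.4  57. ]
(208, 206) [488.6 186.5   3.8]
(225, 182) [ 5.696e+02  1.288e+02 -3.000e-01]
(230, 235) [389.4 114.1   0.9]
126 2546 [554.   -4.8 131. ] ((554.8363037109375, -7.8007965087890625), (150.4408721923828, 170.76502990722656), 7.407390594482422)
100 2848 [545.8  -6.  129.2] ((530.2550048828125, -16.24786376953125), (201.3428955078125, 181.1565399169922), 7.340919017791748)
```

View pics/c_top.png

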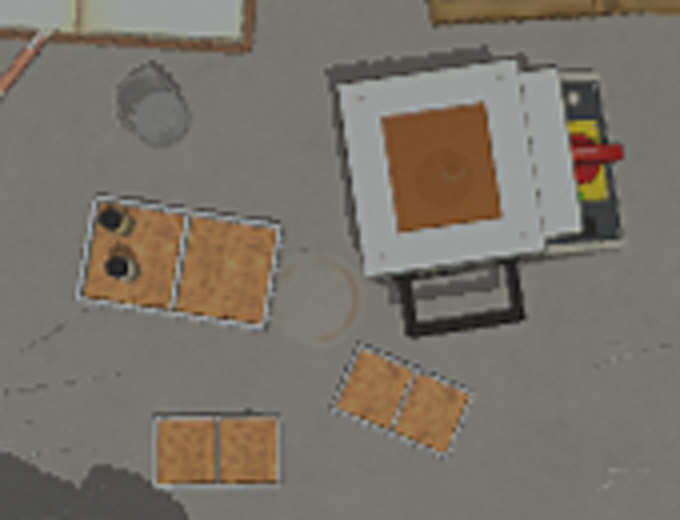

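View pics/c_sc.png

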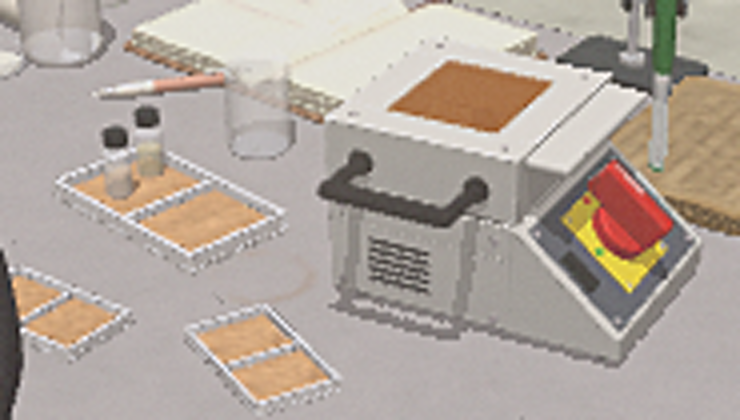

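The crops confirm it. In the top crop the meant tray is the large one at (180,262), with vials at (112,220) and (122,266) and the empty bay on the right. The other two trays are clearly smaller. The box's front, with the handle at (595,153), faces world -y, and the bar is on the robot side. Next I'll get numbers.

```bash
python3 - <<'E'
from plant import bot
from h import *
from scipy.optimize import minimize
C={}
for n in("top","scene"):
    m=bot.camera_model(n); d=np.load(f"pics/{n}0.npy"); p=cv2.imread(f"pics/{n}0.png"); W=cloud(d,m); C[n]=(m,p,W)
# tray
m,p,W=C["top"]
hsv=cv2.cvtColor(p,cv2.COLOR_BGR2HSV); z=W[...,2]
# undo depth: intersect rays with plane
def ray(u,v,zz,m):
    K,T=np.array(m["K"]),np.array(m["camera_from_world"]); R=T[:3,:3]
    c=-R.T@T[:3,3]; dr=R.T@np.array([(u-K[0,2])/K[0,0],(v-K[1,2])/K[1,1],1]); return c+dr*(zz-c[2])/dr[2]
# tray outer corners from crop (crop/4 + offset)
tc=[ray(150+x/4-.4,140+y/4-.4,16,m) for x,y in[(96,196),(282,226),(266,327),(79,298)]]
tc=np.array(tc); print("tray corners",tc.round(1).tolist(),"sides",[round(float(np.linalg.norm(tc[i]-tc[(i+1)%4])),1) for i in range(4)],tc.mean(0).round(1))
for n in C:
    m,p,W=C[n]; hsv=cv2.cvtColor(p,cv2.COLOR_BGR2HSV); h,s,v=cv2.split(hsv)
    red=((h<8)|(h>172))&(s>170)&(v>90)
    reg=np.zeros(red.shape,bool)
    if n=="top": reg[160:200,285:312]=1
    else: reg[200:250,290:345]=1
    q=W[red&reg]; q=q[~np.isnan(q[:,0])]; print(n,"red",len(q),np.median(q,0).round(1),q.min(0).round(1),q.max(0).round(1))
# box pose: lid top footprint
q=[]
for n in C:
    m,p,W=C[n]; reg=(abs(W[...,0]-555)<110)&(abs(W[...,1])<115)&(W[...,2]>126)&(W[...,2]<139)
    a=W[reg]; print(n,len(a),np.median(a[:,2])); q.append(a)
    for yaw in (6,7,8,9):
        t=np.radians(90+yaw); B=a[:,:2]@np.array([[np.cos(t),-np.sin(t)],[np.sin(t),np.cos(t)]])
        lo,hi=np.percentile(B,[.5,99.5],axis=0); print(yaw,lo.round(1),hi.round(1),(hi-lo).round(1))
# tall stuff behind
m,p,W=C["top"]
for n in C:
    W=C[n][2]; reg=(W[...,0]>640)&(W[...,0]<900)&(abs(W[...,1])<160)&(W[...,2]>40)
    a=W[reg]; print(n,"tall",len(a),a.min(0).round(),a.max(0).round()); 
    for k in range(40,420,60):
        b=a[(a[:,2]>k)&(a[:,2]<k+60)]
        if len(b): print(k,len(b),b.min(0).round(),b.max(0).round())
E
```

```text
tray corners [[548.3, 298.6, 16.0], [520.2, 143.9, 16.0], [435.9, 158.2, 16.0], [463.2, 313.0, 16.0]] sides [157.2, 85.5, 157.2, 86.3] [491.9 228.4  16. ]
top red 59 [ 564.5 -111.8   71.4] [ 547.3 -137.6   48. ] [583.9 -96.3 109.3]
scene red 87 [ 561.2 -112.1   73.4] [ 546.5 -136.2   50.9] [577.2 -90.5 107.5]
top 2546 131.01867825534168
6 [-150.  -624.5] [  19.  -476.1] [169.  148.4]
7 [-159.4 -623.7] [   9.1 -475.3] [168.5 148.4]
8 [-169.1 -622.6] [  -0.5 -474.1] [168.7 148.5]
9 [-178.5 -621.4] [  -9.7 -472.8] [168.8 148.6]
scene 1729 134.4337685903064
6 [-151.5 -624.9] [  19.2 -472. ] [170.7 152.9]
7 [-160.7 -623.6] [   9.7 -471.1] [170.4 152.5]
8 [-170.4 -622.2] [ 3.000e-01 -4.698e+02] [170.7 152.4]
9 [-179.8 -620.9] [  -8.9 -467.9] [170.9 153. ]
top tall 424 [ 640. -105.   40.] [900.  91. 253.]
40 34 [ 640. -105.   40.] [896.  81.  99.]
100 331 [716. -55. 107.] [900.  91. 160.]
160 40 [722. -45. 161.] [900.  82. 220.]
220 19 [891.  74. 221.] [900.  82. 253.]
scene tall 527 [ 640. -100.   41.] [900.  88. 250.]
40 123 [ 640. -100.   41.] [900.  83.  99.]
100 307 [713. -59. 100.] [900.  88. 160.]
160 74 [718. -47. 160.] [900.  82. 219.]
220 23 [887.  70. 223.] [899.  81. 250.]
```

Box origin is about (552,8.7) with yaw 97.4°. The red handle is measured at about (563..565,-112,72), against an expected (567.6,-111.3,72). The tray corners give 157 x 86 mm, which fits 160 x 90, and put the empty bay centre at about (485,190.5).

My plan for the handle is to push its lower tail end toward box -y with closed vertical fingers, which keeps them clear of the visor.

```bash
cat >> h.py <<'E'
O=np.array([552.,8.7,0]); YAW=97.4
def b2w(p): return O+Rot.from_euler('z',YAW,degrees=True).apply(p)
def w2b(p): return Rot.from_euler('z',-YAW,degrees=True).apply(np.asarray(p)-O)
def delta(cur,curyaw,tgt,tyaw):
    "cur,tgt TCP world mm; yaw deg; -> tool shift + turn units (tool pointing down)"
    R=Rot.from_euler('xyz',[180,0,curyaw],degrees=True)
    d=R.inv().apply(np.asarray(tgt,float)-cur); t=-((tyaw-curyaw+180)%360-180)/5
    return np.round([*d,t],1).tolist()
E
python3 - <<'E'
from plant import bot
from h import *
c=np.array([218.747,477.272,292.241]); y=np.degrees(2.7118)
print(delta(c,y,b2w([-149.5,45,250]),97.4), b2w([-149.5,45,250]))
E
```

```text
[-539.3, -437.7, 42.2, 11.6] [ 526.62973938 -145.35064062  250.        ]
```

Call:
carry_out(deltas=[[[-40, -32, 3, 0.9], [-80, -65, 6, 1.7], [-120, -98, 10, 2.6], [-160, -130, 13, 3.5], [-200, -162, 16, 4.3], [-240, -195, 19, 5.2], [-280, -227, 22, 6], [-320, -260, 25, 6.9], [-360, -292, 28, 7.8], [-400, -325, 31, 8.6], [-440, -357, 34, 9.5], [-480, -390, 38, 10.3], [-520, -422, 41, 11.2], [-539.3, -437.7, 42.2, 11.6], [-539.3, -437.7, 42.2, 11.6], [-539.3, -437.7, 42.2, 11.6], [-539.3, -437.7, 42.2, 11.6]]], fingers=0)

```text
time: 1.8
tool_pos: [526.0, -144.3, 249.7]
tcp_rot: [-3.141, -0.001, 1.7]
contact_force: [-0.6, -0.9, 0.2]
grip_width: 0.7
```

```bash
python3 - <<'E'
from plant import bot
from h import *
o=bot.get_obs(); print(o["time"],o["tool_pos"],np.degrees(o["tcp_rot"]),o["contact_force"],o["grip_width"])
m=bot.camera_model("wrist"); p,d=bot.capture("wrist"); W=cloud(d,m)
hsv=cv2.cvtColor(p,cv2.COLOR_BGR2HSV); h,s,v=cv2.split(hsv)
red=((h<8)|(h>172))&(s>170)&(v>90)&(d>0)
q=w2b(W[red]); print(len(q),np.percentile(q,[1,50,99],axis=0).round(1))
# bar part: n>5 off axis
gp=np.array([-121,0,72]); n=np.array([-.643,0,.766]); u=np.array([.766,0,.643])
r=q-gp; k=(r@n>8); print("bar u,y,n",np.percentile(np.c_[r[k]@u,r[k,1],r[k]@n],[1,50,99],axis=0).round(1))
c=-np.array(m["camera_from_world"])[:3,:3].T@np.array(m["camera_from_world"])[:3,3]; print("cam",c)
cv2.imwrite("pics/w1.png",p)
E
```

```text
1.8 [ 526.02192888 -144.29923012  249.7241306 ] [-1.79942560e+02 -6.05742639e-02  9.74269919e+01] [-0.57590617 -0.94914979  0.15319895] 0.6580112742104078
965 [[-144.7  -19.7   54.5]
 [-118.6    2.1   79.2]
 [-105.    17.9  104.7]]
bar u,y,n [[-19.1  -7.7  11.7]
 [  8.1   0.4  14.9]
 [ 33.3   5.   16.2]]
cam [517.76830812 -70.92091272 341.18008261]
```

View pics/w1.png

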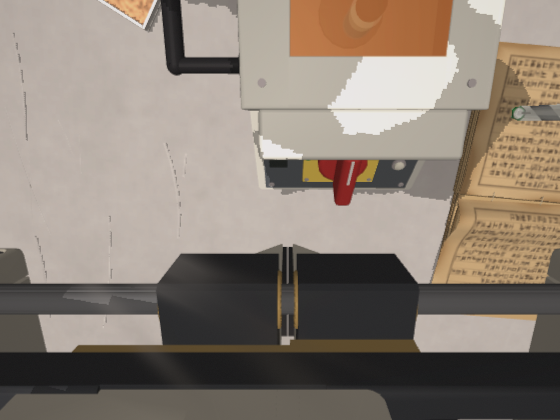

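The wrist view shows the handle at (345,180), upright in the "on" position, and the shut grab bar at (205,65). The bar centre is within about 2 mm of the model. I'll check the finger shape in the depth image before relying on its width.

```bash
python3 - <<'E'
from plant import bot
from h import *
o=bot.get_obs(); m=bot.camera_model("wrist"); p,d=bot.capture("wrist"); W=cloud(d,m)
R=Rot.from_euler('xyz',o["tcp_rot"]); T=R.inv().apply((W-o["tool_pos"]).reshape(-1,3)).reshape(W.shape)
a=T[(d>0)&(abs(T[...,0])<60)&(abs(T[...,1])<80)&(T[...,2]<72)]
for k in range(-20,72,6):
    b=a[(a[:,2]>=k)&(a[:,2]<k+6)]
    if len(b): print(k,len(b),b.min(0).round(),b.max(0).round())
print(delta(o["tool_pos"],97.43,b2w([-149.5,45,123]),97.4),delta(o["tool_pos"],97.43,b2w([-149.5,5,123]),97.4),delta(o["tool_pos"],97.43,b2w([-149.5,45,200]),97.4))
E
```

```text
-20 11109 [ 11. -78. -20.] [ 37.  73. -14.]
-14 4296 [  7. -80. -14.] [37. 80. -8.]
-8 2838 [  2. -80.  -8.] [37. 80. -2.]
-2 663 [ -0. -80.  -2.] [37. 80.  4.]
4 17 [ 1. -1.  4.] [5. 4. 6.]
16 243 [-11.  -1.  18.] [ 1.  4. 22.]
22 6 [-1. -1. 22.] [10.  2. 28.]
28 80 [-9. -1. 28.] [10.  3. 34.]
34 107 [ 6. -3. 34.] [12.  5. 40.]
40 110 [ 9. -3. 40.] [12.  5. 46.]
46 103 [ 9. -3. 46.] [12.  5. 52.]
52 200 [  9. -14.  52.] [12. 16. 58.]
58 186 [  9. -11.  58.] [12. 13. 64.]
64 46 [ 9. -5. 64.] [11.  7. 68.]
[-1.4, 0.4, 127.0, 0.0] [-1.4, 40.4, 127.0, 0.0] [-1.4, 0.4, 50.0, 0.0]
```

Call:
carry_out(deltas=[[[0, 0, 30, 0], [0, 0, 60, 0], [0, 0, 90, 0], [0, 0, 115, 0], [0, 0, 130, 0], [0, 0, 138, 0], [0, 0, 138, 0], [0, 6, 138, 0], [0, 12, 138, 0], [0, 16, 138, 0], [0, 19, 138, 0], [0, 21, 138, 0], [0, 23, 138, 0], [0, 23, 138, 0]]])

```text
time: 3.3
tool_pos: [548.0, -142.6, 112.2]
tcp_rot: [-3.138, -0.001, 1.7]
contact_force: [-7.0, -3.2, 5.7]
grip_width: 0.2
```

Call:
carry_out(deltas=[[[0, 2, 0, 0], [0, 4, 0, 0], [0, 6, 0, 0], [0, 8, 0, 0], [0, 10, 0, 0], [0, 12, 0, 0], [0, 14, 0, 0], [0, 16, 0, 0], [0, 18, 0, 0], [0, 18, 0, 0]]])

```text
time: 4.3
tool_pos: [567.7, -139.8, 112.1]
tcp_rot: [3.141, 0.0, 1.7]
contact_force: [-0.1, -0.4, 0.1]
grip_width: 0.5
```

Call:
carry_out(deltas=[[[-15, 0, 0, 0], [-30, 0, -20, 0], [-40, 0, -60, 0], [-40, 0, -100, 0], [-40, 0, -140, 0], [-40, 0, -150, 0], [-40, 0, -150, 0]]])

```text
time: 5.0
tool_pos: [573.0, -180.8, 264.0]
tcp_rot: [3.138, 0.002, 1.699]
contact_force: [0.5, -0.7, -0.5]
grip_width: 0.1
```

```bash
python3 - <<'E'
from plant import bot
from h import *
o=bot.get_obs(); print(o["time"],o["tool_pos"])
m=bot.camera_model("wrist"); p,d=bot.capture("wrist"); W=cloud(d,m)
hsv=cv2.cvtColor(p,cv2.COLOR_BGR2HSV); h,s,v=cv2.split(hsv)
red=((h<8)|(h>172))&(s>170)&(v>90)&(d>0)
q=w2b(W[red]); gp=np.array([-121,0,72]); n=np.array([-.643,0,.766]); u=np.array([.766,0,.643])
r=q-gp; k=(r@n>8); print("bar u,y,n",np.percentile(np.c_[r[k]@u,r[k,1],r[k]@n],[1,50,99],axis=0).round(1))
# black bar pts near expected
B=w2b(W.reshape(-1,3)).reshape(W.shape); g=(p.max(2)<70)&(B[...,1]>90)&(B[...,1]<140)&(B[...,2]>60)&(B[...,2]<140)&(abs(B[...,0])<30)
print("lidbar",g.sum(),np.percentile(B[g],[2,50,98],axis=0).round(1) if g.any() else "")
cv2.imwrite("pics/w2.png",p)
tgt=b2w([0,120,200]); c=o["tool_pos"]; print(delta(c,97.43,tgt,97.4),w2b(c))
E
```

```text
5.0 [ 572.98801627 -180.75070532  263.95455422]
bar u,y,n [[ -6.1 -22.    8.1]
 [  3.1   3.2  14.1]
 [  5.8  34.7  16.2]]
lidbar 0 
[190.6, -116.3, 64.0, 0.0] [-190.57596524    3.58720613  263.95455422]
```

View pics/w2.png

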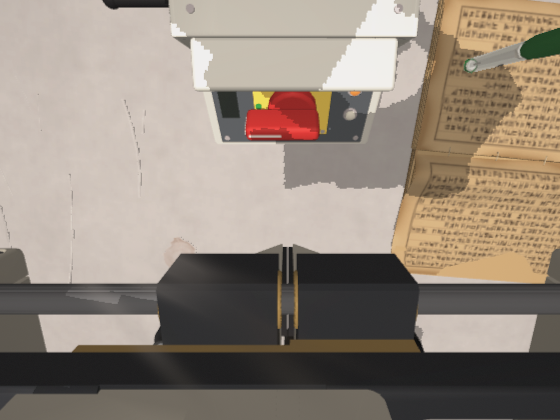

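The handle now lies left at (283,122), with measured y from -22 to +35 along the bar, so the box is off. Next is the grab bar.

Call:
carry_out(deltas=[[[40, -24, 5, 0], [80, -48, 10, 0], [120, -72, 15, 0], [160, -97, 20, 0], [189.5, -116, 25, 0], [189.5, -116, 32, 0], [189.5, -116, 32, 0], [189.5, -116, 32, 0]]], fingers=40)

```text
time: 5.85
tool_pos: [433.6, -7.3, 229.3]
tcp_rot: [-3.141, -0.0, 1.699]
contact_force: [-0.2, -0.2, -0.1]
grip_width: 40.0
```

```bash
python3 - <<'E'
from plant import bot
from h import *
o=bot.get_obs(); print(o["time"],o["tool_pos"],w2b(o["tool_pos"]),o["grip_width"])
for n in("scene","top","wrist"):
    m=bot.camera_model(n); p,d=bot.capture(n); W=cloud(d,m)
    B=w2b(W.reshape(-1,3)).reshape(W.shape); g=(p.max(2)<80)&(B[...,1]>95)&(B[...,1]<140)&(B[...,2]>95)&(B[...,2]<122)&(abs(B[...,0])<60)
    print(n,"lidbar",g.sum(),np.percentile(B[g],[2,50,98],axis=0).round(1) if g.any() else "")
    if n=="wrist": cv2.imwrite("pics/w3.png",p)
E
```

```text
5.85 [433.56057635  -7.34913429 229.28312884] [ -0.66098743 119.52001875 229.28312884] 40.01473576232096
scene lidbar 165 [[-47.7  97.1 104.9]
 [  2.3 122.7 111.4]
 [ 41.4 127.7 116.2]]
top lidbar 0 
wrist lidbar 2692 [[-39.5  96.5 106.6]
 [ 11.7 116.8 110.7]
 [ 46.2 123.7 112.8]]
```

Call:
carry_out(deltas=[[[0, 0, 25, 0], [0, 0, 50, 0], [0, 0, 65, 0], [0, 0, 74, 0], [0, 0, 76, 0], [0, 0, 76, 0]]], fingers=34)

```text
time: 6.6
tool_pos: [433.4, -7.0, 154.2]
tcp_rot: [3.141, -0.0, 1.699]
contact_force: [0.1, 0.4, -0.3]
grip_width: 33.9
```

Call:
carry_out(deltas=[[[0, 0, 0, 0], [0, 0, 0, 0], [0, 0, 0, 0], [0, 0, 0, 0], [0, 0, 0, 0], [0, 0, 0, 0]]], fingers=0)

```text
time: 7.2
tool_pos: [433.9, -6.7, 154.5]
tcp_rot: [3.139, 0.0, 1.699]
contact_force: [3.7, 0.8, 2.5]
grip_width: 10.8
```

```bash
python3 - <<'E'
import numpy as np
# bar rel hinge at shut (y,z)=(195,20); rows in tool axes: y=-(box dy), z=-(dz)
r=np.hypot(195,20);a0=np.arctan2(20,195)
for k in range(1,39):
    a=a0+np.radians(k*105/38); print([0,round(195-r*np.cos(a)),round(-(r*np.sin(a)-20)),0],end=", ")
    if k==19: print()
E
```

```text
[0, 1, -9, 0], [0, 3, -19, 0], [0, 5, -28, 0], [0, 7, -37, 0], [0, 10, -46, 0], [0, 14, -55, 0], [0, 18, -63, 0], [0, 22, -72, 0], [0, 26, -80, 0], [0, 32, -88, 0], [0, 37, -96, 0], [0, 43, -103, 0], [0, 49, -111, 0], [0, 55, -117, 0], [0, 62, -124, 0], [0, 69, -130, 0], [0, 77, -136, 0], [0, 84, -142, 0], [0, 92, -147, 0], 
[0, 100, -152, 0], [0, 109, -156, 0], [0, 117, -160, 0], [0, 126, -163, 0], [0, 135, -167, 0], [0, 144, -169, 0], [0, 153, -172, 0], [0, 163, -173, 0], [0, 172, -175, 0], [0, 181, -176, 0], [0, 191, -176, 0], [0, 200, -176, 0], [0, 210, -175, 0], [0, 219, -175, 0], [0, 228, -173, 0], [0, 238, -171, 0], [0, 247, -169, 0], [0, 256, -166, 0], [0, 265, -163, 0],
```

Call:
carry_out(deltas=[[[0, 1, -9, 0], [0, 3, -19, 0], [0, 5, -28, 0], [0, 7, -37, 0], [0, 10, -46, 0], [0, 14, -55, 0], [0, 18, -63, 0], [0, 22, -72, 0], [0, 26, -80, 0], [0, 32, -88, 0], [0, 37, -96, 0], [0, 43, -103, 0], [0, 49, -111, 0], [0, 55, -117, 0], [0, 62, -124, 0], [0, 69, -130, 0], [0, 77, -136, 0], [0, 84, -142, 0], [0, 92, -147, 0]]])

```text
time: 9.1
tool_pos: [524.1, 5.0, 302.2]
tcp_rot: [-3.14, 0.0, 1.7]
contact_force: [-2.2, -1.5, 0.7]
grip_width: 10.6
```

Call:
carry_out(deltas=[[[0, 8, -5, 0], [0, 17, -9, 0], [0, 25, -13, 0], [0, 34, -16, 0], [0, 43, -20, 0], [0, 52, -22, 0], [0, 61, -25, 0], [0, 71, -26, 0], [0, 80, -28, 0], [0, 89, -29, 0], [0, 99, -29, 0], [0, 108, -29, 0], [0, 118, -28, 0], [0, 127, -28, 0], [0, 136, -26, 0], [0, 146, -24, 0]]])

```text
time: 10.7
tool_pos: [669.9, 23.7, 325.5]
tcp_rot: [3.14, 0.001, 1.699]
contact_force: [0.2, -4.2, 2.1]
grip_width: 10.6
```

Call:
carry_out(deltas=[[[0, 9, 2, 0], [0, 18, 5, 0], [0, 27, 8, 0], [0, 33, 10.5, 0], [0, 38, 12.5, 0], [0, 38, 12.5, 0]]])

```text
time: 11.3
tool_pos: [707.3, 28.5, 311.9]
tcp_rot: [3.142, 0.0, 1.699]
contact_force: [0.7, -4.8, 0.1]
grip_width: 11.0
```

Call:
carry_out(deltas=[[[0, 0, 0, 0], [0, 0, 0, 0], [0, 0, 0, 0], [0, 0, -6, 0], [0, 0, -16, 0], [0, 0, -30, 0], [0, 0, -45, 0], [0, 0, -50, 0], [0, 0, -50, 0]]], fingers=32)

```text
time: 12.2
tool_pos: [706.9, 28.8, 364.1]
tcp_rot: [3.139, 0.0, 1.7]
contact_force: [-0.3, -0.4, -0.6]
grip_width: 32.1
```

Call:
carry_out(deltas=[[[0, -20, 0, 0], [0, -50, 0, -1], [0, -90, 5, -2.5], [0, -126, 20, -4], [0, -126, 40, -5.5], [0, -126, 60, -7], [0, -126, 80, -8.5], [0, -126, 95, -10], [0, -126, 103, -11.5], [0, -126, 103, -13], [0, -126, 103, -14.5], [0, -126, 103, -16], [0, -126, 103, -17.5], [0, -126, 103, -18], [0, -126, 103, -18], [0, -126, 103, -18]]])

```text
time: 13.8
tool_pos: [581.6, 12.6, 259.1]
tcp_rot: [3.141, -0.001, -3.014]
contact_force: [-0.7, 0.2, -0.5]
grip_width: 32.1
```

```bash
python3 - <<'E'
from plant import bot
from h import *
o=bot.get_obs(); print(o["time"],o["tool_pos"],np.degrees(o["tcp_rot"]),w2b(o["tool_pos"]),o["joint_positions"].round(2))
ps=[]
for n in("wrist","scene","top"):
    m=bot.camera_model(n); p,d=bot.capture(n); W=cloud(d,m); B=w2b(W.reshape(-1,3)).reshape(W.shape)
    g=(abs(B[...,0])<55)&(abs(B[...,1])<62)&(B[...,2]>88)&(B[...,2]<124)
    print(n,g.sum(),np.percentile(B[g],[2,50,98],axis=0).round(1) if g.any() else "")
    c=g&(p.max(2)<70)&(B[...,2]>105); print("cap",c.sum(),np.percentile(B[c],[2,50,98],axis=0).round(1) if c.any() else "")
    ps.append(p)
    l=(abs(B[...,0])<55)&(B[...,1]<-70)&(B[...,1]>-190)&(B[...,2]>120)&(B[...,2]<280)
    if l.any(): print("lid",l.sum(),np.percentile(B[l],[2,50,98],axis=0).round(1))
cv2.imwrite("pics/w4.png",ps[0]);
s=cv2.resize(ps[1][120:280,180:360],(675,600)); cv2.imwrite("pics/s4.png",s)
E
```

```text
13.8 [581.56627715  12.59838258 259.12183526] [ 1.79981729e+02 -3.79329052e-02 -1.72708714e+02] [ 5.79072832e-02 -2.98221189e+01  2.59121835e+02] [-0.11  0.47  1.41  0.    1.26 -1.81]
wrist 695 [[-17.3 -13.6  91.5]
 [ -7.7  -3.3 117.5]
 [  0.9   4.  119.1]]
cap 463 [[-15.6 -13.  111.3]
 [ -8.3  -4.8 117.9]
 [ -0.6   2.4 119.3]]
lid 132 [[ -36.3 -135.5  120. ]
 [  -1.  -134.7  120.6]
 [  35.9 -133.5  121.9]]
scene 96 [[-18.8 -10.6  88.7]
 [-11.2   1.9 105.5]
 [ -0.8   7.3 121.9]]
cap 7 [[-18.1  -2.6 111.5]
 [-13.7   0.2 113.6]
 [ -8.3   4.7 118.2]]
lid 907 [[ -50.3 -163.5  121.6]
 [  -9.6 -146.   158.1]
 [  53.6 -130.3  222.4]]
top 38 [[-17.8 -11.   93. ]
 [ -9.5  -2.5 115.3]
 [ -1.2   5.1 121.6]]
cap 26 [[-17.5 -11.2 111. ]
 [ -9.1  -4.3 116.7]
 [ -2.1   3.8 121.7]]
lid 287 [[ -52.8 -169.1  208.3]
 [ -15.4 -159.7  261.6]
 [  40.3 -145.7  270.5]]
```

View pics/w4.png

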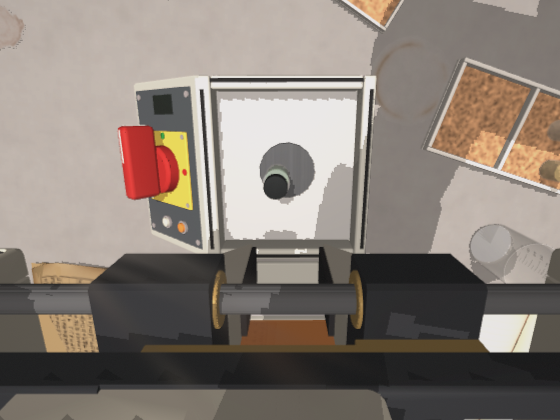

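View pics/s4.png

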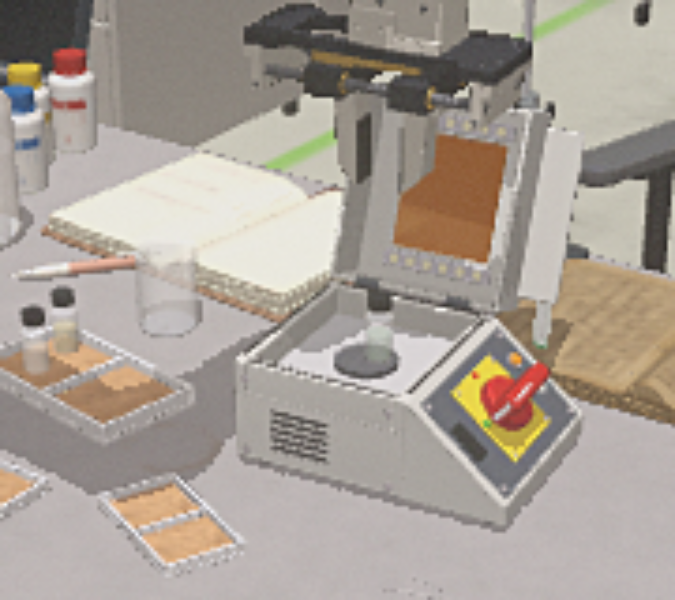

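The vial stands at (275,185) in the wrist view, with its cap at box (-8.7,-4.5). Its top is at z≈119, against 68+51 expected. The lid is at its stop and the handle is off. I'll go for the grasp.

Call:
carry_out(deltas=[[[12, -4, 10, 0], [25.3, -8.7, 30, 0], [25.3, -8.7, 55, 0], [25.3, -8.7, 80, 0], [25.3, -8.7, 98, 0], [25.3, -8.7, 108, 0], [25.3, -8.7, 114, 0], [25.3, -8.7, 114, 0], [25.3, -8.7, 114, 0]]], fingers=48)

```text
time: 14.85
tool_pos: [558.3, 0.6, 146.3]
tcp_rot: [-3.141, 0.001, -3.013]
contact_force: [0.3, -0.4, 1.1]
grip_width: 48.1
```

Call:
carry_out(deltas=[[[0, 0, 0, 0], [0, 0, 0, 0], [0, 0, 0, 0], [0, 0, 0, 0], [0, 0, 0, 0], [0, 0, 0, 0], [0, 0, 0, 0]]], fingers=0)

```text
time: 15.55
tool_pos: [557.9, 0.7, 145.7]
tcp_rot: [3.142, 0.0, -3.013]
contact_force: [-0.2, 0.5, 3.0]
grip_width: 19.8
```

The grip reads 19.8 mm, so the vial is held. Lift and carry.

Call:
carry_out(deltas=[[[0, 0, -5, 0], [0, 0, -15, 0], [0, 0, -35, 0], [0, 0, -60, 0], [0, 0, -80, 0], [0, 0, -95, 0], [4, 15, -100, -1], [10, 40, -100, -2.5], [17, 70, -100, -4], [24, 100, -100, -5.5], [32, 130, -100, -7], [39, 160, -100, -8.5], [45, 183, -100, -10], [48, 194, -100, -11.5], [48, 197.5, -100, -13], [48, 197.5, -100, -14.2], [48, 197.5, -100, -14.5], [48, 197.5, -100, -14.5], [48, 197.5, -100, -14.5]]])

```text
time: 17.45
tool_pos: [485.0, 190.2, 245.8]
tcp_rot: [-3.141, 0.0, -1.75]
contact_force: [-0.1, -0.2, -0.8]
grip_width: 20.1
```

```bash
python3 - <<'E'
from plant import bot
from h import *
o=bot.get_obs(); print(o["time"],o["tool_pos"],np.degrees(o["tcp_rot"]),o["grip_width"])
m=bot.camera_model("wrist"); p,d=bot.capture("wrist"); cv2.imwrite("pics/w5.png",p); np.save("pics/w5.npy",cloud(d,m))
mt=bot.camera_model("wrist")
t=np.radians(79.7-90+0); c=np.array([492,228.4]); X=np.array([.984,-.179]);Y=np.array([.179,.984])
for a,b in[(45,-80),(45,80),(-45,80),(-45,-80),(0,-38.5)]:
    q=c+a*X+b*Y; print((a,b),proj([*q,16 if a else 7],m).round())
E
```

```text
17.45 [484.95346947 190.21657202 245.7935398 ] [-1.79982061e+02  1.09394948e-02 -1.00260421e+02] 20.08894573326492
(45, -80) [241. 151.]
(45, 80) [246. 299.]
(-45, 80) [329. 299.]
(-45, -80) [335. 151.]
(0, -38.5) [288. 191.]
```

View pics/w5.png

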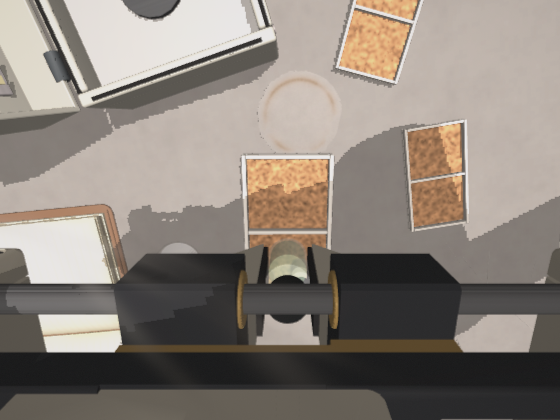

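The wrist view shows the held vial at (288,280) and the empty bay at (243–333,155–231), within about 3 px of the prediction. I'll shift 2 mm and lower.

Call:
carry_out(deltas=[[[-2, 0, 15, 0], [-2, 0, 45, 0], [-2, 0, 75, 0], [-2, 0, 105, 0], [-2, 0, 130, 0], [-2, 0, 145, 0], [-2, 0, 153, 0], [-2, 0, 157, 0], [-2, 0, 159, 0], [-2, 0, 160, 0], [-2, 0, 160, 0]]])

```text
time: 18.6
tool_pos: [485.5, 192.4, 86.1]
tcp_rot: [-3.141, 0.001, -1.748]
contact_force: [0.1, 1.0, -0.3]
grip_width: 19.8
```

Call:
carry_out(deltas=[[[0, 0, 0.5, 0], [0, 0, 1, 0], [0, 0, 1.3, 0], [0, 0, 1.3, 0]]])

```text
time: 19.0
tool_pos: [485.4, 192.4, 84.7]
tcp_rot: [-3.141, 0.0, -1.747]
contact_force: [-0.7, 0.1, 4.8]
grip_width: 20.0
```

Contact reads 4.8 N, so the vial is standing on the cork. Release gently and retreat straight up.

Call:
carry_out(deltas=[[[0, 0, 0, 0], [0, 0, 0, 0], [0, 0, 0, 0], [0, 0, 0, 0], [0, 0, -5, 0], [0, 0, -20, 0], [0, 0, -45, 0], [0, 0, -80, 0], [0, 0, -120, 0], [0, 0, -160, 0], [0, 0, -190, 0], [0, 0, -190, 0]]], fingers=35)

```text
time: 20.2
tool_pos: [486.8, 192.8, 279.2]
tcp_rot: [-3.133, 0.004, -1.747]
contact_force: [0.0, -0.3, 0.6]
grip_width: 35.0
```

Call:
carry_out(deltas=[[[-20, 20, 0, 0], [-50, 30, 0, 0], [-90, 40, 0, 0], [-130, 40, 0, 0], [-150, 40, 0, 0], [-150, 40, 0, 0], [-150, 40, 0, 0]]])

```text
time: 20.9
tool_pos: [471.7, 346.7, 273.3]
tcp_rot: [3.14, -0.002, -1.747]
contact_force: [0.5, 0.3, 0.1]
grip_width: 35.2
```

```bash
python3 - <<'E'
from plant import bot
from h import *
o=bot.get_obs(); print(o["time"],o["tool_pos"],o["contact_force"])
ps=[]
for n in("top","scene","wrist"):
    p,d=bot.capture(n); ps.append(p); m=bot.camera_model(n); W=cloud(d,m)
    for nm,c in(("exp",(485,191)),("a",(517,272)),("b",(483,268))):
        g=(np.hypot(W[...,0]-c[0],W[...,1]-c[1])<22)&(W[...,2]>44)&(W[...,2]<66)&(p.max(2)<80)
        print(n,nm,g.sum(),np.median(W[g],0).round(1) if g.any() else "")
    B=w2b(W.reshape(-1,3)).reshape(W.shape); l=(abs(B[...,0])<30)&(B[...,1]<-140)&(B[...,1]>-180)&(B[...,2]>245)&(B[...,2]<280)
    if l.any(): print("bar",l.sum(),np.median(B[l],0).round(1))
a=cv2.resize(ps[0][110:250,160:320],(400,350),interpolation=cv2.INTER_CUBIC); b=cv2.resize(ps[1][120:280,165:345],(394,350),interpolation=cv2.INTER_CUBIC)
cv2.imwrite("pics/end.png",np.hstack([a,b]))
E
```

```text
20.9 [471.72335417 346.7001273  273.27134244] [0.51181381 0.29839986 0.0989627 ]
top exp 22 [484.9 191.3  56. ]
top a 22 [525.9 278.3  56.6]
top b 22 [486.5 271.6  57.1]
bar 98 [  -0.7 -159.5  266.7]
scene exp 18 [480.5 186.8  56.4]
scene a 15 [520.6 274.7  54.3]
scene b 22 [482.7 271.1  57.1]
bar 86 [-2.000e-01 -1.571e+02  2.674e+02]
wrist exp 399 [485.9 194.2  57.1]
wrist a 304 [525.8 279.9  57.2]
wrist b 283 [487.7 275.3  57.4]
```

View pics/end.png

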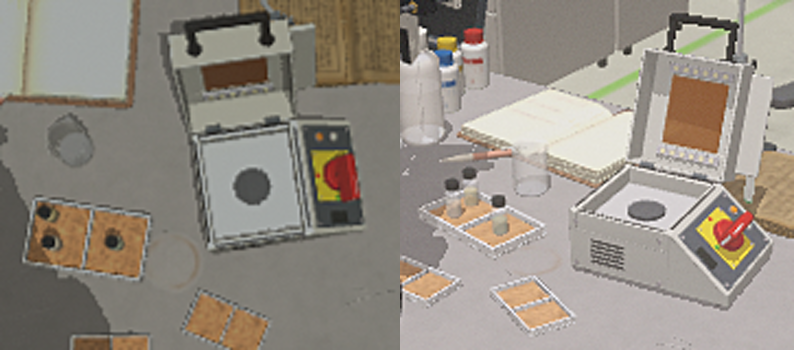

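The final picture shows the vial standing in the empty bay at (112,240). The reference vials are in place at (45,212) and (52,242), the lid is open and the handle is off.

```bash
python3 -c "
from plant import bot
print(bot.close_job())"
```

```text
the job is handed in; nothing more can be done
None
```

I finished the task and handed the job in at about 21 s of the 72 s allowed; `close_job` reports no verdict.

- **Isolator:** I pushed the tail of the red handle sideways with closed fingers until it snapped over. The wrist camera then measured the bar lying along the box's y, from -22 to +35 mm, which is off. It still looked off in the last picture.
- **Lid:** I gripped the grab bar and carried it along its arc to about 109°, then let go. The last check puts the bar at box y ≈ -158, z ≈ 267, against about -160 and 263 expected at the stop.
- **Vial:** I lifted it out upright, and it touched the cork at 4.8 N before I released it. It stands upright in the empty bay at about (485, 192), with its cap top at 57 mm against 58 mm expected.
- **Everything else:** The reference vials are standing and look unmoved. I judged that by eye from the pictures, not by a before-and-after measurement. The beaker also looks unmoved; I did not re-check the dropper bottle or loupe, which the arm never came near. The highest tool force in the readings, taken at the end of each move, was about 9.6 N.

The cameras disagreed by 5–7 mm on the placed vial's position, which is well inside the bay's clearance. No check failed.

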